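# Fit the cone of the citrus press

## Robot

A 6-joint arm with a two-finger parallel gripper is mounted at the origin on a cart in front of the work surface, level with it; the furniture and walls round the work are solid. World frame = base frame: x ahead of the robot, y to its left, z up, the work surface at z = 0. Lengths are in m, angles in rad, forces in N, time in s.
With the tool pointing down it reaches from about 0.375 to 0.9 m from the base axis. Payload 3.1 kg.
Tool frame: the origin (TCP) lies midway between the tips of the shut fingers; the grasp point (between the pads) lies robot.grip_depth behind it (robot.grip_depth is the distance from the TCP to the grasp point, in m); z points along the fingers, y is the line along which they close (so a half turn about z gives the same grasp; the last joint's range is limited). The gripper opens to 87 mm and grips with 3 to 60 N. Pads are 19 mm wide; open, the fingers measure 117 mm over their backs; the gripper's body (75 mm by 190 mm) begins 51 mm behind the grasp point.
Start: joints at [1.044, 0.527, 1.433, -0, 1.181, -0.178], TCP at [0.213, 0.588, 0.223] pointing down, gripper open.
Joint ranges: [-3.08, 3.08], [-0.75, 2.2], [0.22, 2.44], [-1.43, 4.57], [0, 2.65], [-2.85, 2.85]. Speed limits (rad/s): [2.79, 2.79, 3.14, 3.14, 3.14, 3.14].

## Interface

Orientations are given as a unit quaternion [x, y, z, w].
In Python, from rig import robot gives the robot as it stands.
- The arm moves only by the shell command python3 nudge.py 'ROWS' [OPENING] [FORCE]. ROWS is a JSON list of rows, 1 to 20 of them, each of 4 numbers: dx, dy, dz in m, then a turn about the tool's z in rad; each row shifts and turns the commanded pose from where the row before left it, along the tool's axes as they then stand; what a row does not reach is not made up. A row lasts 1/12 s, in which the tool goes at most 0.0417 m and 0.125 rad, less where a joint would pass 70% of its speed; a pose out of reach is approached as far as the arm can. OPENING is the finger opening in m, set as the command begins (- or left out keeps the last). The fingers move at their own pace and stop on an object; FORCE is the grip in N (left out, the last holds). Time passes only in rows, so rows that do not move let the fingers close. It prints the time, the measured TCP pose, the force, the opening and the grip force at its end.
- robot.get_obs(): the state, without advancing time (a new reading comes with each control period).
- robot.camera(name): name is "scene" or "top"; returns a dict with "img" (400x640x3 uint8, red, green, blue), "fx", "fy", "cx", "cy" (pixels), "xyz" and "attitude" of the camera in the world. Camera axes: x right, y down, z forward; pixel columns grow to the right and rows downward; lengths in m; the calibration is good to about 2 mm. A picture is of the moment at which its call begins. There is no depth.
- robot.hand_in(): hands the job in; it is judged then, once.
The state is a dict: "time": time; "q": joint angles; "joint_velocities": joint speeds; "joint_torque": joint torques, N m; "position": TCP position; "tool_rot": TCP orientation; "ft_force": force on the tool from outside, world axes, zero at the start; "moment": the same for the moment, N m; "grip_width": finger opening in m; "grip_force": force on a finger pad.
Only numpy, scipy, OpenCV 4.12 (cv2) and the standard library are available. Lean on these libraries where they do the work, as an engineer would, in place of code of your own. Each camera call takes 0.05 s, during which the arm holds its last target. There are 200 camera calls.

## Task

Get the electric citrus press ready for lemons. Its cone has only been set down on the drive shaft, with the teeth out of mesh: without taking it off, turn it gently until the teeth drop into mesh, never forcing it once the drive holds it, then push it fully home in the bowl. Also tip the spout all the way down over the glass, and leave the glass, the mug and the honey jar where they stand.

Things in the scene. Friction and masses are not known exactly. Their poses are not given: they have to be found in the camera images.
- press: electric citrus press, fixed to the worktop: round steel motor housing, 156 mm across at its black foot, with a white juice bowl on top (outer radius 82 mm, inner 76 mm, rim 160 mm above the worktop). Origin: centre of its underside, on the vertical axis of the drive shaft; z up, -x points to the spout. A flat coil of cord, of no concern, lies behind it at +x
- seat (a point): point on the press's axis 142 mm above the worktop: the hard seat on which the cone's hub stands when fully home. A rubber seal round the shaft holds a meshed cone 7 mm above it; pushing it on takes about 6 N straight down, and the cone stays where it is pushed. At home the top of the strainer plate lies 9 mm below the bowl's rim; at the start it stands 3 mm above
- cone: loose white juicing cone, 0.13 to 0.21 kg, in one piece with a flat round slotted strainer plate 132 mm across. Origin on its axis at the hub's underside, z up. The ribbed cone is 72 mm across at the plate (9 mm above the origin), 60 mm across at 30 mm and 47 mm across at 42 mm. Origin above the worktop: 154 mm at the start, 149 when meshed, 142 when home.. A pin on the shaft keeps it centred
- hub (a point): the cone's hub (same point as its origin). Its six hidden teeth fit between six on the drive shaft, whose angle is unknown: at the start tooth stands on tooth; up to 60 degrees of turning either way, by about 1 N at a tab, brings the mesh. The cone then drops 5 mm by its weight, has 10 degrees of play left and is held by the geared drive like a wall: over 25 N at a tab harms it
- tab_a (a point): middle of the top edge of an upright finger tab on the strainer plate, at the cone's +y, 52 mm from the axis and 31 mm above the cone's origin. The tab is 16 mm long radially (radius 44 to 60 mm), 6 mm thick in the direction of turning, and stands 22 mm above the plate; it can be pushed either way round
- tab_b (a point): the same on the second tab, across from the first at the cone's -y
- cone_top (a point): rounded tip of the cone, on its axis, 60.5 mm above the cone's origin. A fingertip pressed straight down here pushes the meshed cone home
- spout (a joint): hinge of the small white drip-stop spout, rad: 0 = raised 28 degrees (shut), 0.66 = its lower stop, 10 degrees below level (open). It stays where it is put; 2 to 4 N from above near its tip presses it down
- spout_tip (a point): upper side of the spout's rounded outer end, 38 mm from its hinge. The spout is 24 mm wide and points along the press's -x; its hinge is level, 91 mm from the press's axis and 131 mm above the worktop. Pressed from above, the tip swings outward and down; open, it is about 133 mm above the worktop and 130 mm from the axis
- glass: clear glass tumbler, 68 mm across, 110 mm high, standing loose under the spout, 120 mm from the press's axis. Origin: centre of its underside
- honey: honey jar with a black lid, 63 mm across, 94 mm high, loose bystander. Origin: centre of its underside
- mug: white mug, 80 mm across, 113 mm with its handle, 91 mm high, loose bystander. Origin: centre of its underside

How it is judged:
At the end, for the whole second after the job is handed in: The cone is home and at rest: origin within 2.5 mm of 142 mm above the worktop, centred within 4 mm, tilted under 0.05 rad; the spout is down (joint above 0.58 rad); the glass stands upright, moved under 20 mm; honey jar and mug moved under 30 mm (z of cone in the frame of press below 0.1445 m and horizontal distance between cone and press below 0.004 m and angle between cone's own z axis and vertical below 0.05 rad and linear speed of cone below 0.01 m/s and value of joint spout above 0.58 rad and angle between glass's own z axis and vertical below 0.1 rad and distance of glass from where it was at the start of the episode below 0.02 m and distance of each of honey, mug from where it was at the start of the episode below 0.03 m); the robot touches nothing.
It fails at once if the drive is forced: cone and press bear on each other with more than 130 N in all (about 30 N pushed at a tab against the locked drive) (contact force between cone and press above 130 N).
It fails at once if the cone is taken off the shaft (z of cone in the frame of press above 0.175 m).
It fails at once if the glass is knocked over or pushed away (angle between glass's own z axis and vertical above 0.3 rad or distance of glass from where it was at the start of the episode above 0.03 m).
It fails at once if the honey jar or the mug is disturbed (distance of any of honey, mug from where it was at the start of the episode above 0.03 m).
It also fails if it takes over 48 s, if anything falls off the work surface, if the arm or the gripper's body presses on something with over 40 N, if the wrist force passes 120 N, or if a joint passes its speed limit or range.

## Working session

There is one attempt and no reset: what is moved stays moved. The work goes in short steps, Python scripts to look and compute and a shell command to move; the robot and the scene stay as the last step left them, time stands still between calls to the robot, and variables do not carry over. Pictures are saved under pics/ and viewed, at most 10 in all, crops included, and the job is handed in when it is done.

```bash
ls; mkdir -p pics; python3 - <<'E'
from rig import robot
import cv2
for n in("scene","top"):
    c=robot.camera(n); cv2.imwrite(f"pics/{n}0.png",c["img"][:,:,::-1]); print(n,{k:v for k,v in c.items() if k!="img"})
o=robot.get_obs();print(o,robot.grip_depth)
E
```

```text
nudge.py
pics
rig.py
scene {'fx': 491.9488915118812, 'fy': 491.9488915118812, 'cx': 325.68811342967035, 'cy': 202.43749780766936, 'xyz': array([ 0.13474764, -0.34604771,  0.87204917]), 'attitude': array([ 0.88739118, -0.27818313,  0.10179482, -0.35325466])}
top {'fx': 419.2918614973756, 'fy': 419.2918614973756, 'cx': 320.10651099006134, 'cy': 198.17174346748274, 'xyz': array([0.37587749, 0.21222438, 1.02136407]), 'attitude': array([ 0.71478998, -0.69637984,  0.03646732, -0.05292001])}
{'time': 0.1, 'q': array([ 1.04451399e+00,  5.28347451e-01,  1.43376436e+00, -1.78641414e-05,
        1.18141503e+00, -1.78475128e-01]), 'joint_velocities': array([ 0.00100306, -0.00255096, -0.00168137,  0.00071281, -0.00040148,
        0.00123064]), 'joint_torque': array([-2.73927690e-04, -4.40984094e+01, -1.77149874e+01,  6.34892634e-02,
        5.33940364e-02, -2.55990454e-05]), 'position': array([0.21264978, 0.58701179, 0.22168844]), 'tool_rot': array([ 1.73024953e-01,  9.84916966e-01, -9.10521734e-04, -3.26022048e-04]), 'ft_force': array([-0.15203566, -0.40731906, -0.01389195]), 'moment': array([0.0426697 , 0.00862491, 0.0009942 ]), 'grip_force': 0.0, 'grip_width': 0.08682975569875072} 0.0187
```

View pics/scene0.png

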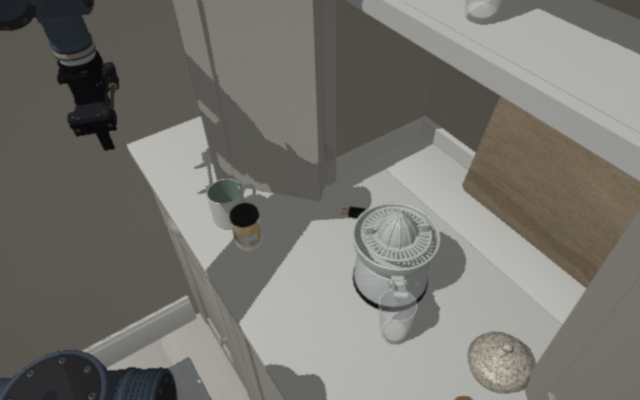

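View pics/top0.png

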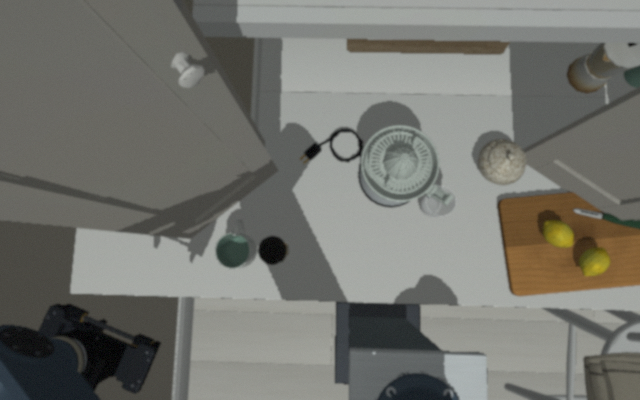

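The scene view shows the press at about (397,250) with its spout towards the glass (397,315), and the mug (225,203) and honey jar (245,225) to the left. A wall cabinet has two open doors. In the top view the bowl is at about (400,160), the spout at (437,190), and the left door edge ends near (273,165). I'll enlarge both.

```bash
python3 - <<'E'
import cv2,numpy as np
a=cv2.imread("pics/scene0.png")[195:350,340:455];b=cv2.imread("pics/top0.png")[115:225,350:465]
a=cv2.resize(a,None,fx=3.4,fy=3.4,interpolation=2);b=cv2.resize(b,None,fx=3.4,fy=3.4,interpolation=2)
im=np.zeros((600,800,3),np.uint8);im[:a.shape[0],:a.shape[1]]=a;im[:b.shape[0],400:400+b.shape[1]]=b
cv2.imwrite("pics/crop0.png",im)
E
```

```text
(no output)
```

View pics/crop0.png

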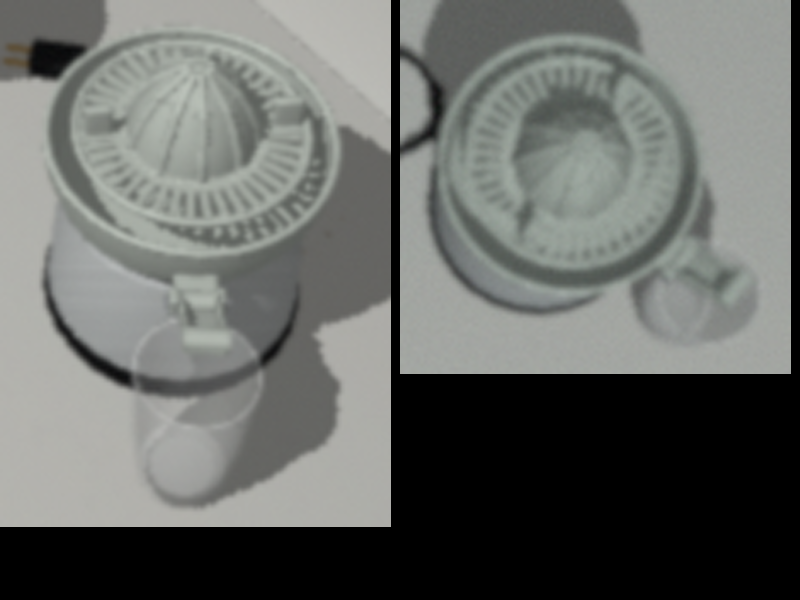

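```bash
cat > m.py <<'E'
import numpy as np
from scipy.spatial.transform import Rotation as R
C={'s':((491.949,325.688,202.437),np.array([0.13474764,-0.34604771,0.87204917]),R.from_quat([0.88739118,-0.27818313,0.10179482,-0.35325466])),
't':((419.292,320.107,198.172),np.array([0.37587749,0.21222438,1.02136407]),R.from_quat([0.71478998,-0.69637984,0.03646732,-0.05292001]))}
def ray(c,p):
    (f,cx,cy),o,r=C[c]; return o,r.apply(np.array([(p[0]-cx)/f,(p[1]-cy)/f,1]))
def tri(ps,pt):
    o1,d1=ray('s',ps);o2,d2=ray('t',pt)
    k=np.linalg.lstsq(np.c_[d1,-d2],o2-o1,rcond=None)[0]
    a,b=o1+k[0]*d1,o2+k[1]*d2
    return (a+b)/2,np.linalg.norm(a-b)
def atz(c,p,z):
    o,d=ray(c,p);return o+d*(z-o[2])/d[2]
def proj(c,X):
    (f,cx,cy),o,r=C[c];v=r.inv().apply(np.array(X)-o);return np.array([cx+f*v[0]/v[2],cy+f*v[1]/v[2]])
E
python3 - <<'E'
from m import *
np.set_printoptions(precision=4,suppress=True)
for n,a,b in(("conetop",(399.4,214.4),(405.9,158.5)),("tabR",(425.3,224.4),(413.8,136.2)),("tabL",(368.8,227.9),(386.8,179.1)),("spout",(400.9,294.1),(449.4,198.2)),("door corner",(322,200),(275,167)),("honey lid",(244,214),(273,250)),("mug rim",(225,192),(235,250))):print(n,*tri(a,b))
# bowl rim: ellipse by extreme points
P=[atz('s',(340+u/3.4,195+v/3.4),.16)[:2] for u,v in((46,128),(340,150),(195,27),(150,247))]
Q=[atz('t',(350+(u-400)/3.4,115+v/3.4),.16)[:2] for u,v in((440,160),(698,165),(570,36),(575,291))]
for S in(P,Q):
    S=np.array(S);s=np.linalg.lstsq(np.c_[2*S,np.ones(4)],(S**2).sum(1),rcond=None)[0];print("rim",s[:2],np.sqrt(s[2]+s[:2]@s[:2]))
E
```

```text
conetop [0.5617 0.0664 0.2173] 0.003844810948716457
tabR [0.6151 0.0447 0.1764] 0.0031338202281575096
tabL [0.5247 0.099  0.1752] 0.0023713233727126553
spout [ 0.4918 -0.034   0.1518] 0.002292880392151156
door corner [ 0.5835  0.352  -0.0049] 0.003783150678592407
honey lid [0.3762 0.3361 0.0925] 0.0003983724655606183
mug rim [0.3736 0.4208 0.0906] 0.00039110359442881705
rim [0.5643 0.067 ] 0.08032135673602159
rim [0.5639 0.07  ] 0.07925394478101364
```

The bowl rim and cone top agree to within 4 mm. The door corner match was wrong, so I need to place the door better before moving.

```bash
python3 - <<'E'
import cv2,numpy as np
a=cv2.imread("pics/scene0.png")[0:260,120:380];b=cv2.imread("pics/top0.png")[0:280,0:300]
a=cv2.resize(a,None,fx=1.5,fy=2.2);b=cv2.resize(b,None,fx=1.35,fy=2.1)
im=np.zeros((600,800,3),np.uint8);im[:a.shape[0],:390]=a;im[:b.shape[0],395:800]=b[:,:405]
im=np.clip(im.astype(float)*1.4,0,255).astype(np.uint8)
cv2.imwrite("pics/crop1.png",im)
E
```

```text
(no output)
```

View pics/crop1.png

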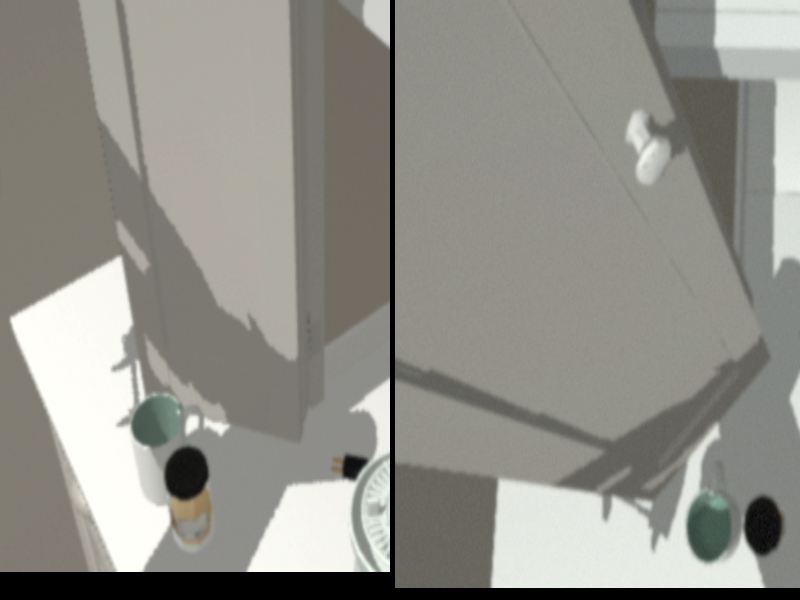

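```bash
python3 - <<'E'
from m import *
np.set_printoptions(precision=4,suppress=True)
print(atz('t',(193,238),0),atz('t',(193,238),.1),atz('t',(278,167),0))
print(atz('s',(207,152),0),atz('s',(225,182),0))
# left edge of door in the scene: line x=172,y=0 -> (212,165); test free-corner vertical edge
for z in(0,.1,.2,.4):
  o=atz('t',(193,238),z);print(z,o,proj('s',o))
c=np.array([.564,.068])
for y in np.radians([-35,-33,-31,-29,-27,-25]):
  for s in(1,-1):
    X=[*(c+s*.052*np.array([np.cos(y),np.sin(y)])),.185];p=proj('s',X);q=proj('t',X)
    print(round(np.degrees(y)),s,(p-[340,195])*3.4,(q-[350,115])*3.4+[400,0])
X=[*c,.2145];print((proj('s',X)-[340,195])*3.4,(proj('t',X)-[350,115])*3.4+[400,0])
E
```

```text
[0.3998 0.5456 0.    ] [0.3974 0.513  0.1   ] [0.581  0.3446 0.    ]
[ 0.4293  0.675  -0.    ] [0.417 0.542 0.   ]
0 [0.3998 0.5456 0.    ] [218.1943 183.9516]
0.1 [0.3974 0.513  0.1   ] [215.9498 162.0067]
0.2 [0.3951 0.4803 0.2   ] [213.3137 136.2327]
0.4 [0.3904 0.415  0.4   ] [206.37    68.3415]
-35 1 [291.3184 103.0509] [629.3588  84.5444]
-35 -1 [ 97.4299 103.6345] [528.4456 222.4526]
-33 1 [290.8229 100.4814] [626.8319  82.8417]
-33 -1 [ 97.6582 106.2065] [530.9814 224.2016]
-31 1 [290.2113  97.9224] [624.2483  81.2247]
-31 -1 [ 98.0049 108.7821] [533.5772 225.8642]
-29 1 [289.4848  95.3771] [621.611   79.6954]
-29 -1 [ 98.4703 111.3582] [536.2299 227.4382]
-27 1 [288.6449  92.8484] [618.9232  78.2555]
-27 -1 [ 99.0543 113.9316] [538.9362 228.9217]
-25 1 [287.6929  90.3393] [616.1883  76.9068]
-25 -1 [ 99.7565 116.4991] [541.6927 230.3128]
[199.3372  66.8345] [588.086  142.0166]
```

The door stands on the worktop from about (0.58, 0.345) to (0.40, 0.545), so I'll swing in front of it. The tabs lie at about -30.5° and 149.5° around an axis at about (0.565, 0.069).

```bash
cat > d.py <<'E'
# usage: d.py x y z [xaxis_deg] -> remaining move in tool axes
import sys
from m import *
from rig import robot
o=robot.get_obs();r=R.from_quat(o["tool_rot"]);p=np.array(list(map(float,sys.argv[1:4])))
x=r.as_matrix()[:,0];a=np.degrees(np.arctan2(x[1],x[0]))
print("t",o["time"],"pos",o["position"].round(4),"xaxis",a.round(1),"d_tool",r.inv().apply(p-o["position"]).round(4),"F",o["ft_force"].round(2),"q",o["q"].round(2))
if len(sys.argv)>4: print("turn",np.radians((a-float(sys.argv[4])+180)%360-180).round(3))
E
python3 - <<'E'
from m import *
for z in(.3,.4,.5,.6,.7):
  X=atz('t',(400,38),z);print(z,X.round(3),proj('s',X).round())
E
python3 nudge.py '[[-0.024,-0.0256,0,0],[-0.024,-0.0256,0,0],[-0.024,-0.0256,0,0],[-0.024,-0.0256,0,0],[-0.024,-0.0256,0,0],[-0.024,-0.0256,0,0],[-0.024,-0.0256,0,0],[-0.024,-0.0256,0,0],[-0.024,-0.0256,0,0],[-0.024,-0.0256,0,0],[-0.024,-0.0256,0,0],[-0.024,-0.0256,0,0],[0,0,0,0.09],[0,0,0,0.093],[0,0,0,0]]' 0 
python3 d.py .538 .117 .23 149.5
```

```text
0.3 [0.764 0.093 0.3  ] [478. 128.]
0.4 [0.71 0.11 0.4 ] [460.  88.]
0.5 [0.656 0.126 0.5  ] [438.  38.]
0.6 [0.603 0.143 0.6  ] [411. -25.]
0.7 [0.549 0.159 0.7  ] [ 376. -107.]
time: 1.35
position: [0.3792, 0.1997, 0.2223]
tool_rot: [0.264, 0.964, -0.0, -0.0]
ft_force: [0.2, -0.6, 0.0]
grip_width: 0.0018
grip_force: 0.0
t 1.35 pos [0.3792 0.1997 0.2223] xaxis 149.4 d_tool [-0.1788  0.0098 -0.0078] F [ 0.21 -0.65  0.01] q [ 0.22  0.26  1.9   0.    0.98 -0.81]
turn -0.002
```

The shelf edge is at about x 0.66, z 0.49, which leaves enough clearance. Next I'll go beside tab L on its clockwise side, above it first and then down.

```bash
python3 d.py .5315 .1166 .172
python3 nudge.py '[[-0.029,0.001,0,0],[-0.029,0.001,0,0],[-0.029,0.001,0,0],[-0.029,0.001,0,0],[-0.029,0.001,0,0],[-0.029,0.001,0,0],[0,0,0,0],[0,0,0,0]]'
python3 d.py .5315 .1166 .172
```

```text
t 1.35 pos [0.3792 0.1997 0.2223] xaxis 149.4 d_tool [-0.1734  0.0061  0.0502] F [ 0.21 -0.65  0.01] q [ 0.22  0.26  1.9   0.    0.98 -0.81]
time: 2.02
position: [0.5328, 0.1174, 0.222]
tool_rot: [0.262, 0.965, -0.0, -0.0]
ft_force: [-0.3, 0.0, 0.2]
grip_width: 0.0006
grip_force: 0.0
t 2.0167 pos [0.5328 0.1174 0.222 ] xaxis 149.6 d_tool [ 0.0007 -0.0014  0.05  ] F [-0.3   0.01  0.19] q [ 0.01  0.42  1.63  0.    1.09 -1.03]
```

```bash

python3 nudge.py '[[0,0,0.01,0],[0,0,0.01,0],[0,0,0.01,0],[0,0,0.008,0],[0,0,0.006,0],[0,0,0.006,0],[0,0,0,0]]'
python3 - <<'E'
from rig import robot
import cv2,numpy as np
a=robot.camera("scene")["img"][150:300,330:460,::-1];b=robot.camera("top")["img"][100:230,340:470,::-1]
im=np.hstack([cv2.resize(a,(400,462),interpolation=2),cv2.resize(b,(400,462),interpolation=2)]);cv2.imwrite("pics/c2.png",im)
E
```

```text
time: 2.6
position: [0.5311, 0.1178, 0.1711]
tool_rot: [0.262, 0.965, -0.0, -0.001]
ft_force: [0.5, 0.0, 1.8]
grip_width: 0.0005
grip_force: 0.0
```

View pics/c2.png

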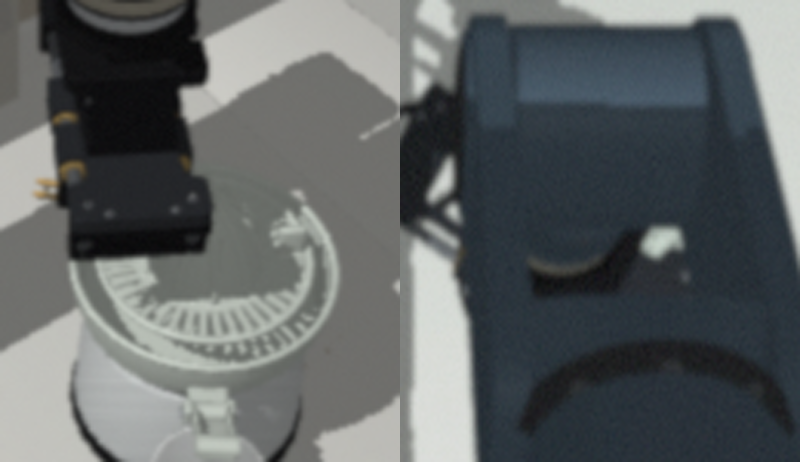

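The fingers stand beside the tab, which the gripper hides. Tab R is visible at about (297,230) in the left half of the crop and can be used to track the turning. I'll push counter-clockwise in small guarded steps.

```bash
cat > chk.py <<'E'
# stop if the force along the push (tool y) or sideways is notable; also dump a crop of tab R
import sys,cv2
from m import *
from rig import robot
o=robot.get_obs();f=R.from_quat(o["tool_rot"]).inv().apply(o["ft_force"])
print("t %.2f F_tool"%o["time"],f.round(2),"pos",o["position"].round(4))
sys.exit(int(np.abs(f).max()>5))
E
python3 chk.py && python3 nudge.py '[[0.0008,-0.0019,0,-0.035],[0.0008,-0.0019,0,-0.035],[0.0008,-0.0019,0,-0.035]]' >/dev/null && python3 chk.py && python3 nudge.py '[[0.0005,-0.0011,0,-0.02],[0.0005,-0.0011,0,-0.02],[0.0005,-0.0011,0,-0.02]]' >/dev/null&& python3 chk.py && python3 nudge.py '[[0.0005,-0.0011,0,-0.02],[0.0005,-0.0011,0,-0.02],[0.0005,-0.0011,0,-0.02]]' >/dev/null&& python3 chk.py && python3 nudge.py '[[0.0005,-0.0011,0,-0.02],[0.0005,-0.0011,0,-0.02],[0.0005,-0.0011,0,-0.02]]'>/dev/null && python3 chk.py
```

```text
t 2.70 F_tool [-0.08 -0.66  0.97] pos [0.5321 0.1177 0.1723]
t 2.95 F_tool [ 0.26  1.1  -0.5 ] pos [0.5278 0.1138 0.1731]
t 3.20 F_tool [0.12 0.13 0.35] pos [0.5249 0.1113 0.1729]
t 3.45 F_tool [-0.4   0.81 -0.03] pos [0.5222 0.1087 0.1726]
t 3.70 F_tool [ 0.09 -1.17  0.66] pos [0.5197 0.106  0.1726]
```

```bash
cat > snap.py <<'E'
import sys,cv2
from rig import robot
a=robot.camera("scene")["img"][195:270,345:450,::-1]
cv2.imwrite(f"pics/s_{sys.argv[1]}.png",cv2.resize(a,(399,285),interpolation=2))
E
python3 snap.py a
for i in 1; do python3 nudge.py '[[0.0005,-0.0011,0,-0.02],[0.0005,-0.0011,0,-0.02],[0.0005,-0.0011,0,-0.02]]' >/dev/null&& python3 chk.py && python3 snap.py b; done &&
python3 nudge.py '[[0.0005,-0.0011,0,-0.02],[0.0005,-0.0011,0,-0.02],[0.0005,-0.0011,0,-0.02]]' >/dev/null&& python3 chk.py && python3 snap.py c && 
python3 nudge.py '[[0.0005,-0.0011,0,-0.02],[0.0005,-0.0011,0,-0.02],[0.0005,-0.0011,0,-0.02]]' >/dev/null&& python3 chk.py && python3 snap.py d
python3 - <<'E'
import cv2,numpy as np
i=[cv2.imread(f"pics/s_{c}.png") for c in "abcd"];cv2.imwrite("pics/m1.png",np.vstack([np.hstack(i[:2]),np.hstack(i[2:])]))
E
```

```text
t 4.00 F_tool [ 0.52  0.05 -0.42] pos [0.5174 0.1031 0.1725]
t 4.30 F_tool [-0.34  0.26  0.07] pos [0.5154 0.1001 0.1725]
t 4.60 F_tool [-0.02 -0.36 -0.57] pos [0.5136 0.0969 0.1725]
```

View pics/m1.png

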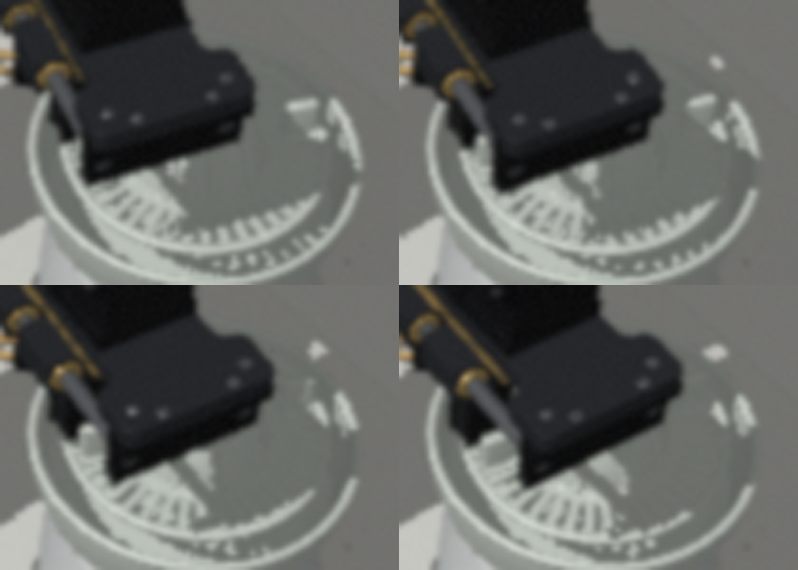

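Tab L, at about (490,440), is now being pushed round by the grey fingertip, and tab R is moving the opposite way. It hasn't dropped yet. I'll continue one row at a time with a force check after each.

```bash
sed -i 's/>5))/>3.5))/' chk.py; set -o pipefail
n="python3 nudge.py"; k="python3 chk.py"
$n '[[0.0005,-0.0011,0,-0.02]]'>/dev/null; $k && 
$n '[[0.0005,-0.0011,0,-0.02]]'>/dev/null && $k && 
$n '[[0.0005,-0.0011,0,-0.02]]'>/dev/null && $k && 
$n '[[0.0005,-0.0011,0,-0.02]]'>/dev/null && $k && python3 snap.py a &&
$n '[[0.0005,-0.0011,0,-0.02]]'>/dev/null && $k && 
$n '[[0.0005,-0.0011,0,-0.02]]'>/dev/null && $k && 
$n '[[0.0005,-0.0011,0,-0.02]]'>/dev/null && $k && 
$n '[[0.0005,-0.0011,0,-0.02]]'>/dev/null && $k && python3 snap.py b &&
$n '[[0.0005,-0.0011,0,-0.02]]'>/dev/null && $k && 
$n '[[0.0005,-0.0011,0,-0.02]]'>/dev/null && $k && 
$n '[[0.0005,-0.0011,0,-0.02]]'>/dev/null && $k && 
$n '[[0.0005,-0.0011,0,-0.02]]'>/dev/null && $k ; python3 snap.py c
ls -t pics | head -3
```

```text
t 4.73 F_tool [0.22 0.26 0.24] pos [0.5131 0.0959 0.1726]
t 4.82 F_tool [-0.22  0.35  0.04] pos [0.5126 0.0948 0.1726]
t 4.90 F_tool [-0.35 -0.01  0.56] pos [0.512  0.0937 0.1726]
t 4.98 F_tool [-0.75  0.76  0.64] pos [0.5115 0.0926 0.1726]
t 5.12 F_tool [-0.56  0.12  0.32] pos [0.511  0.0916 0.1726]
t 5.20 F_tool [-0.68  0.36 -0.54] pos [0.5105 0.0904 0.1726]
t 5.28 F_tool [-0.44  1.31 -0.75] pos [0.5101 0.0893 0.1725]
t 5.37 F_tool [-0.08  0.11  0.18] pos [0.5097 0.0881 0.1725]
t 5.50 F_tool [-0.65  0.52  0.  ] pos [0.5093 0.0871 0.1726]
t 5.58 F_tool [-0.78  0.83  0.51] pos [0.5088 0.086  0.1726]
t 5.67 F_tool [-0.48  3.11 -0.41] pos [0.5084 0.0851 0.1725]
t 5.75 F_tool [-0.84  3.92 -0.74] pos [0.5082 0.0842 0.1726]
s_c.png
s_b.png
s_a.png
```

The force has risen, so this is probably the locked drive. I'll look before doing anything more.

```bash
python3 - <<'E'
import cv2,numpy as np
from rig import robot
i=[cv2.imread(f"pics/s_{c}.png") for c in "abc"]
t=cv2.resize(robot.camera("top")["img"][115:205,345:471,::-1],(399,285),interpolation=2)
cv2.imwrite("pics/m2.png",np.vstack([np.hstack(i[:2]),np.hstack([i[2],t])]))
print(robot.get_obs()["ft_force"])
E
```

```text
[-0.26702093  3.66166295  0.68849549]
```

View pics/m2.png

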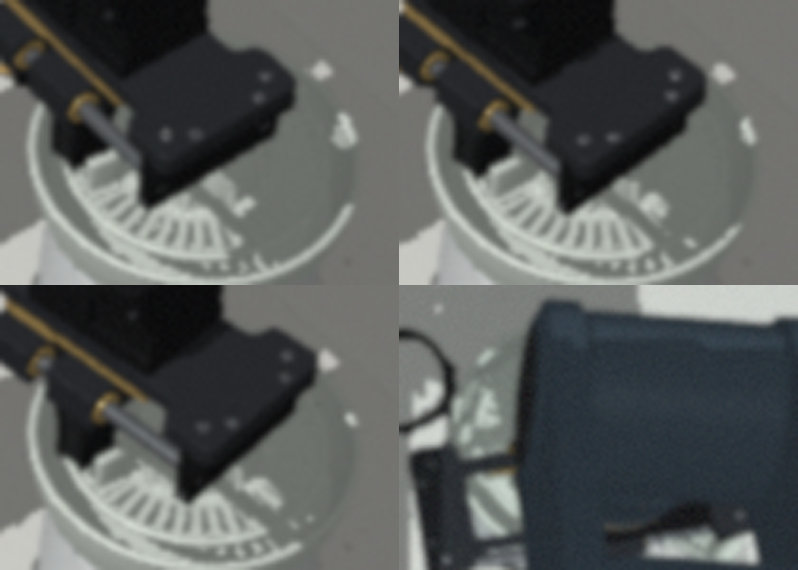

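Not conclusive with the gripper in the way. I'll back off, lift, move aside and compare with the start pictures.

```bash

python3 nudge.py '[[0,0.004,0,0],[0,0.004,0,0],[0,0,-0.02,0],[0,0,-0.025,0],[0,0,-0.025,0],[0.03,0.02,0,0],[0.035,0.02,0,0],[0.035,0.02,0,0],[0.035,0.02,0,0],[0,0,0,0]]'
python3 - <<'E'
from rig import robot
import cv2,numpy as np
A=robot.camera("scene")["img"][:,:,::-1];B=robot.camera("top")["img"][:,:,::-1]
cv2.imwrite("pics/A3.png",A);cv2.imwrite("pics/B3.png",B)
f=lambda im,x,y:cv2.resize(im[y:y+75,x:x+105],(399,285),interpolation=2)
o=cv2.imread("pics/scene0.png");ot=cv2.imread("pics/top0.png")
cv2.imwrite("pics/m3.png",np.vstack([np.hstack([f(o,345,195),f(A,345,195)]),np.hstack([f(ot,350,122),f(B,350,122)])]))
E
```

```text
time: 6.68
position: [0.3499, 0.1478, 0.2414]
tool_rot: [-0.089, 0.996, -0.0, -0.006]
ft_force: [0.0, -0.7, 0.4]
grip_width: 0.0003
grip_force: 0.0
```

View pics/m3.png

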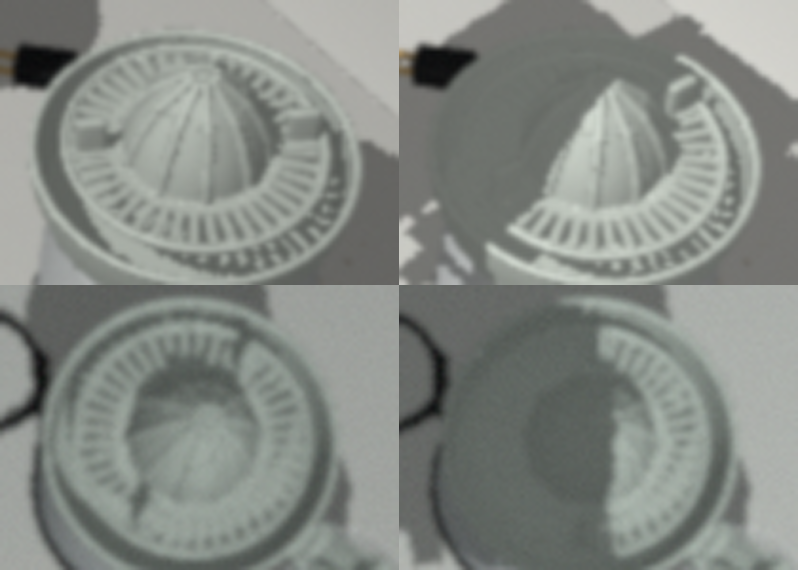

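Pictures (start on the left, now on the right): the front plate edge has gone from y≈247 to 255 in the crop and the tip is lower too. That matches a drop of about 5 mm, so the cone is meshed. Next I'll move over the tip.

```bash
python3 d.py .565 .069 .235
```

```text
t 6.7833 pos [0.3587 0.1471 0.2428] xaxis -169.9 d_tool [-0.1893 -0.1132  0.008 ] F [ 0.65 -0.09 -0.55] q [ 0.1   0.17  1.96 -0.    1.01 -1.65]
```

```bash
python3 nudge.py '[[-0.027,-0.0162,0,0],[-0.027,-0.0162,0,0],[-0.027,-0.0162,0,0],[-0.027,-0.0162,0,0],[-0.027,-0.0162,0,0],[-0.027,-0.0162,0,0],[-0.027,-0.0162,0,0],[0,0,0,0],[0,0,0,0]]' >/dev/null; python3 d.py .565 .069 .2095
```

```text
t 7.5333 pos [0.5688 0.0661 0.2419] xaxis -170.1 d_tool [0.0033 0.0035 0.0324] F [ 0.09  0.11 -0.81] q [-0.08  0.43  1.55 -0.    1.16 -1.82]
```

```bash
k="python3 d.py .565 .069 .2025"
python3 nudge.py '[[0.0033,0.0035,0.01,0],[0,0,0.01,0],[0,0,0.006,0],[0,0,0.003,0],[0,0,0,0]]'>/dev/null; $k
python3 nudge.py '[[0,0,0.002,0],[0,0,0.002,0],[0,0,0,0]]'>/dev/null; $k
python3 nudge.py '[[0,0,0.002,0],[0,0,0.002,0],[0,0,0,0]]'>/dev/null; $k
python3 nudge.py '[[0,0,0.001,0],[0,0,0.001,0],[0,0,0,0]]'>/dev/null; $k
```

```text
t 7.95 pos [0.5612 0.071  0.2126] xaxis -170.0 d_tool [-0.0034 -0.0026  0.0101] F [0.42 0.16 0.07] q [-0.07  0.46  1.59 -0.    1.09 -1.82]
t 8.2 pos [0.5624 0.0709 0.2099] xaxis -170.0 d_tool [-0.0022 -0.0023  0.0074] F [-1.05  0.61  0.51] q [-0.07  0.46  1.6   0.    1.08 -1.82]
t 8.45 pos [0.5625 0.0709 0.2062] xaxis -170.0 d_tool [-0.0022 -0.0023  0.0037] F [-0.19  0.32  3.45] q [-0.07  0.47  1.6   0.    1.07 -1.82]
t 8.7 pos [0.5624 0.0709 0.2041] xaxis -170.0 d_tool [-0.0022 -0.0023  0.0016] F [-0.    0.05  4.71] q [-0.07  0.47  1.6   0.    1.07 -1.82]
```

Contact came below 0.2099, which confirms the mesh. I'll keep pressing to the hard seat.

```bash
k="python3 d.py .565 .069 .2025"
python3 nudge.py '[[0,0,0.001,0],[0,0,0.001,0],[0,0,0,0]]'>/dev/null; $k
python3 nudge.py '[[0,0,0.001,0],[0,0,0.0005,0],[0,0,0,0]]'>/dev/null; $k
python3 nudge.py '[[0,0,0.001,0],[0,0,0,0]]'>/dev/null; $k
```

```text
t 8.95 pos [0.5626 0.0708 0.2031] xaxis -170.0 d_tool [-0.0021 -0.0022  0.0006] F [-1.03  0.13  9.63] q [-0.07  0.47  1.6  -0.    1.06 -1.82]
t 9.2 pos [0.5628 0.0709 0.2029] xaxis -170.0 d_tool [-0.0019 -0.0022  0.0005] F [-4.190e+00 -1.000e-02  1.694e+01] q [-0.07  0.47  1.6  -0.    1.06 -1.82]
t 9.3667 pos [0.563  0.0708 0.2029] xaxis -170.0 d_tool [-0.0017 -0.0022  0.0004] F [-5.17  0.47 21.19] q [-0.07  0.47  1.6  -0.    1.06 -1.82]
```

The hard seat is reached at 0.2029. Lift, then go over the spout tip at (0.492, -0.034).

```bash
python3 nudge.py '[[0,0,-0.01,0],[0,0,-0.02,0],[0,0,-0.015,0],[0.029,0.0295,0,0],[0.029,0.0295,0,0],[0.029,0.0295,0,0],[0,0,0,0],[0,0,0,0]]' >/dev/null; python3 d.py .4918 -.034 .16
```

```text
t 10.0333 pos [0.4586 0.1439 0.2437] xaxis -169.8 d_tool [-0.0014 -0.181   0.0837] F [ 0.83 -0.64  0.36] q [ 0.07  0.31  1.76 -0.    1.08 -1.68]
```

```bash
python3 nudge.py '[[0,-0.03,0,0],[0,-0.03,0,0],[0,-0.03,0,0],[0,-0.03,0,0],[0,-0.03,0,0],[0,-0.031,0,0],[0,0,0,0],[0,0,0,0],[0,0,0,0]]' >/dev/null; python3 d.py .4918 -.034 .16
```

```text
t 10.7833 pos [ 0.4926 -0.0359  0.2437] xaxis -170.1 d_tool [0.0004 0.0019 0.0837] F [-1.27 -0.02 -0.57] q [-0.3   0.32  1.73  0.    1.09 -2.04]
```

```bash
k="python3 d.py .4918 -.034 .132"
python3 nudge.py '[[0,0.001,0.02,0],[0,0,0.02,0],[0,0,0.02,0],[0,0,0.018,0],[0,0,0.005,0],[0,0,0,0]]'>/dev/null; $k
python3 nudge.py '[[0,0,0.003,0],[0,0,0.003,0],[0,0,0.003,0],[0,0,0,0]]'>/dev/null; $k
python3 nudge.py '[[0,0,0.003,0],[0,0,0.003,0],[0,0,0.003,0],[0,0,0,0]]'>/dev/null; $k
python3 nudge.py '[[0,0,0.003,0],[0,0,0.002,0],[0,0,0,0]]'>/dev/null; $k
```

```text
t 11.2833 pos [ 0.491  -0.0331  0.1598] xaxis -169.9 d_tool [-0.0007 -0.0011  0.0278] F [-0.61  0.04 -0.1 ] q [-0.29  0.45  1.82  0.    0.88 -2.04]
t 11.6167 pos [ 0.4927 -0.0346  0.1524] xaxis -170.0 d_tool [0.0008 0.0007 0.0204] F [-0.57 -0.33  0.36] q [-0.3   0.46  1.83 -0.    0.85 -2.04]
t 11.95 pos [ 0.4921 -0.0343  0.1426] xaxis -170.0 d_tool [0.0002 0.0004 0.0106] F [-0.5   0.4   0.06] q [-0.3   0.48  1.84  0.    0.83 -2.04]
t 12.2 pos [ 0.492  -0.0342  0.1375] xaxis -170.0 d_tool [0.0002 0.0002 0.0055] F [0.09 0.3  0.33] q [-0.3   0.48  1.84  0.    0.82 -2.04]
```

```bash
k="python3 d.py .4918 -.034 .132"
python3 nudge.py '[[0,0,0.002,0],[0,0,0.002,0],[0,0,0,0]]'>/dev/null; $k
python3 nudge.py '[[0,0,0.002,0],[0,0,0.001,0],[0,0,0,0]]'>/dev/null; $k
```

```text
t 12.45 pos [ 0.4921 -0.0343  0.1337] xaxis -170.0 d_tool [0.0002 0.0003 0.0017] F [0.42 0.47 0.19] q [-0.3   0.49  1.85  0.    0.81 -2.04]
t 12.7 pos [ 0.4923 -0.0343  0.1325] xaxis -170.0 d_tool [0.0004 0.0004 0.0005] F [-2.84  0.09 13.42] q [-0.3   0.49  1.85 -0.    0.8  -2.04]
```

There's a hard stop at 0.1325, which is the spout's lower stop. Lift away, retreat and check.

```bash
python3 nudge.py '[[0,0,-0.01,0],[0,0,-0.025,0],[0,0,-0.035,0],[0,0,-0.035,0],[0.03,0,0,0],[0.03,0.01,0,0],[0.03,0.02,0,0],[0,0.03,0,0],[0,0.03,0,0],[0,0.03,0,0],[0,0.03,0,0],[0,0.03,0,0],[0,0,0,0],[0,0,0,0]]'
python3 - <<'E'
from rig import robot
import cv2,numpy as np
A=robot.camera("scene")["img"][:,:,::-1];B=robot.camera("top")["img"][:,:,::-1]
f=lambda im,x,y:cv2.resize(im[y:y+150,x:x+105],(399,570),interpolation=2)
cv2.imwrite("pics/m4.png",np.hstack([f(A,345,195),f(B,350,115)]))
for a,n in((A,"scene0"),(B,"top0")):
    o=cv2.imread(f"pics/{n}.png"); r=(slice(180,250),slice(205,265)) if n[0]=="s" else (slice(230,270),slice(215,290))
    print(n,"bystander shift",cv2.phaseCorrelate(cv2.cvtColor(o[r],6).astype(np.float32),cv2.cvtColor(np.ascontiguousarray(a[r]),6).astype(np.float32)))
E
```

```text
time: 13.87
position: [0.3717, 0.1285, 0.236]
tool_rot: [-0.089, 0.996, -0.0, -0.0]
ft_force: [0.6, 0.2, -0.8]
grip_width: 0.0003
grip_force: 0.0
scene0 bystander shift ((-0.15277278192084864, -0.7139962521966154), 0.35343198246426055)
top0 bystander shift ((0.34434174796701456, 0.005030439730909109), 0.8519441598256429)
```

View pics/m4.png

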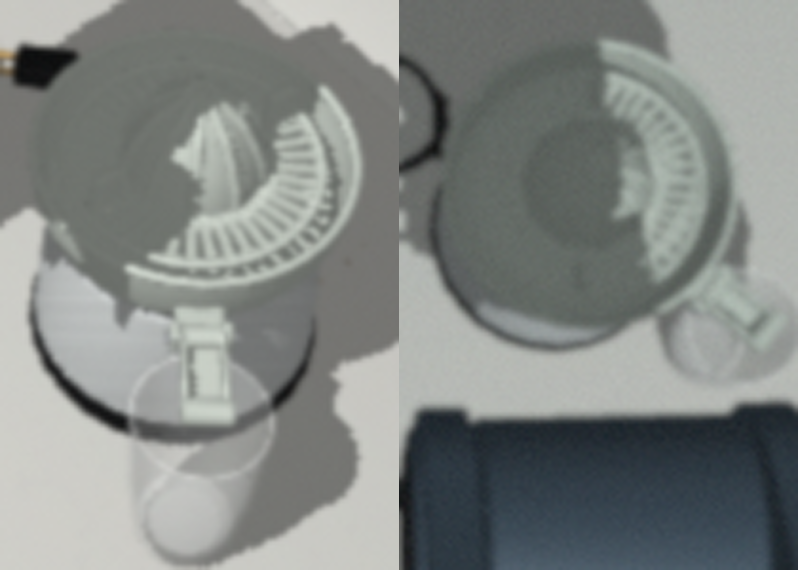

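The spout tip now lies down over the glass at (208,410) in the left crop. The plate front edge has sunk to y≈268, below the rim. The glass is where it was, and nothing touches the robot.

```bash
python3 -c "
from rig import robot
print(robot.hand_in())"
```

```text
the job is handed in; nothing more can be done
None
```

The job is handed in, with no verdict returned: by force and camera checks the cone meshed and was pushed onto its hard seat and the spout is at its lower stop, while the glass, mug and honey jar look unmoved in the pictures.

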